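Open the syringe pump to its stop collar for the next syringe

ROBOT

A 7-joint arm with a two-finger parallel gripper is mounted at the origin on the work surface. World frame = base frame: x ahead of the robot, y to its left, z up, the work surface at z = 0. Lengths are in m, angles in rad, forces in N, time in s.
With the tool pointing down it reaches from about 0.4 to 0.85 m from the base axis. Payload 10.4 kg.
Tool frame: the origin (TCP) lies midway between the tips of the shut fingers; the grasp point (between the pads) lies manip.grip_depth behind it (manip.grip_depth is the distance from the TCP to the grasp point, in m); z points along the fingers, x is the direction in which the jaws open and shut, and the axes are right-handed (so a half turn about z gives the same grasp; the last joint's range is limited). The gripper opens to 85 mm and grips with 20 to 120 N. Pads are 22 mm wide; open, the fingers measure 114 mm over their backs; the gripper's body (76 mm by 85 mm) begins 54 mm behind the grasp point. The pads swing forward as they close: fully open they stand 13 mm farther back than shut.
Start: joints at [-1.238, 0.332, -0.065, 1.46, 0.022, 1.35, -0.088], TCP at [0.218, 0.586, 0.231] pointing down, gripper open.
Joint ranges: [-2.6, 2.6], [-0.5, 2.12], [-1.47, 1.34], [0.16, 2.42], [-1.27, 4.41], [0.06, 2.06], [-2.6, 2.6]. Speed limits (rad/s): [2.22, 2.22, 2.79, 2.79, 3.14, 3.14, 3.14].

INTERFACE

Orientations are given as a unit quaternion [x, y, z, w].
In Python, from workcell import manip gives the robot as it stands. The module is installed in compiled form; this text tells all that it offers.
- The arm moves only by the tool send_rows, never from a script. Its argument "steps" is a list of rows, each a list of 2 entries, a list of its own where there are three numbers: the shift along the tool's x, y, z in m, then the turn about the tool's z in rad. In form: [[[x, y, z], spin], ...]. A call has exactly 8 rows; each row is the pose to reach, as a shift and turn from the pose commanded when the call began, along the tool's axes at that moment; what a row does not reach only later rows make up. A row lasts 1/8 s, in which the tool goes at most 62.5 mm and 10.7 degrees, less where a joint would pass 70% of its speed; a pose out of reach is approached as far as the arm can. A call with a gripper value outside its range is refused whole. "hand" is the opening, from 0 (shut) to 1 (fully open), set as the call begins (left out, the last holds). The fingers move at their own pace and stop on an object; "force" is the grip in N (left out, the last holds). Time passes only in rows, so rows that repeat a pose let the fingers close, or fill a call up. It gives the time, the measured TCP pose, the force and the opening at its end, in the units of the state.
- manip.get_obs(): the state, without advancing time (a new reading comes with each control period).
- manip.camera(name): name is "scene" or "top"; returns (picture, depth): 400x640x3 uint8, red, green, blue; 400x640 float32, m along the optical axis (not along the pixel's ray), 0 where there is no reading.
- manip.camera_info(name): a dict with "intrinsics" (3x3 intrinsics, pixels), "pose" (4x4, takes a point from camera to world coordinates). Camera axes: x right, y up, looking along -z (the intrinsics and any distortion apply to the point x, -y, -z); pixel columns grow to the right and rows downward; lengths in m; the calibration is good to about 2 mm. A picture is of the moment at which its call begins. camera_info takes no time and is no camera call.
- manip.hand_in(): hands the job in, once; it reports no verdict.
The state is a dict: "clock": time; "joint_pos": joint angles; "joint_velocities": joint speeds; "tau": joint torques, N m; "position": TCP position; "ee_rot": TCP orientation; "ft_force": force on the tool from outside, world axes, zero at the start; "torque": the same for the moment, N m; "grip_width": opening from 0.0 (shut) to 1.0 (fully open).
Only numpy, scipy, OpenCV 4.12 (cv2) and the standard library are available. Lean on these libraries where they do the work, as an engineer would, in place of code of your own. Each camera call takes 0.05 s, during which the arm holds its last target.

TASK

Make room on the syringe pump for the next syringe: with a fingertip press down the blue release plate in the middle of the pusher block, keep it down while you push the block along the guide rods until it rests against the red stop collar, then let go so that the plate springs up and the block is locked there. Never force the block along while the plate is up, and do not shift the collar. Nothing needs gripping: do not pick up or disturb the syringe, the glassware or the other things on the bench.

Things in the scene. Friction and masses are not known exactly. Their poses are not given: they have to be found in the camera images.
- pump: Syringe pump, fixed, white case 170 mm deep (x), 345 mm long (y), 75 mm high. Origin on the bench midway under the guide rods. x points away from its front panel with the screen; y along the rods towards the syringe cradle. The motor end, where the pusher block must go, is at -y. Above the case: motor-end bracket to 120 mm high at y -147 to -123 mm, cradle and open clamp to 155 mm at y 127 to 190 mm.
- plate_top (a point): Centre of the upper face of the blue release plate in the middle of the aluminium pusher block; 132 mm above the bench when up, moves with it, axes as the pump's. Plate 70 mm in pump x by 38 mm in y, at the bottom of a 72 by 40 mm well in the block's top; the well's walls (10 mm thick in x, 8 mm in y) rise to 140 mm and a fingertip may push on them.
- release (a joint): Travel of the release plate straight down, in m: 0 up, 0.006 at its bottom stop. Spring: about 11 N to start it, 13 N at the bottom. From 2 mm down the block is off the lead screw and slides with a drag of about 2 N. Let go, it springs up and locks the block, which then resists some 30 N or more.
- pusher (a joint): Position in m of the pusher block (92 mm in pump x, 56 mm in y, 80 to 140 mm above the bench) along the two steel guide rods (10 mm thick, 60 mm apart, 105 mm above the bench); grows towards the motor end (pump -y).
- pusher_face (a point): The point of the pusher block's motor-end face (-y) that meets the collar, on the front guide rod, 105 mm above the bench; -28 mm in pump y and -30 mm in x from the block's middle; axes as the pump's.
- collar_face (a point): Centre of the red stop collar's face that looks at the block, on the front guide rod; axes as the pump's. Collar 26 mm across, 12 mm thick, its thumbscrew reaches 133 mm above the bench. Its pump-y distance to pusher_face is the gap to close. Clamped: it slips only above about 45 N.
- beaker: Open glass beaker, 70 mm across, 90 mm tall; origin at the centre of its underside. Leave alone.
- granules: Closed glass bottle of yellow-green granules with a red screw cap, 68 mm across, 118 mm tall; origin at the centre of its underside. Leave alone.
- flask: Small conical glass flask, 72 mm across at the foot, 108 mm tall; origin at the centre of its underside. Leave alone.
- wash_bottle: White wash bottle with a red cap and a bent spout, 58 mm across, 158 mm tall; origin at the centre of its underside. Leave alone.
- vial: Small glass vial with a black cap, 25 mm across, 50 mm tall, standing on the bench near the pump; origin at the centre of its underside. Leave alone.
- syringe: 10 ml plastic syringe, 134 mm long, lying on the bench in front of the pump (x runs along it, from plunger to tip); origin at the centre of its underside. Leave alone.
- marker: White and black marker pen, 135 mm long, lying on the bench (x runs along it); origin at the centre of its underside. Leave alone.

How it is judged:
On the way, in this order (a step that is already met when the one before it is completed fails the run):
1. the release plate is pressed well down while the block still stands where it was (value of joint release above 0.0025 m and distance of pusher_face from where it was at the start of the episode below 0.008 m), for 0.05 s.
2. with the plate held down, the block is pushed up to the red collar (y of pusher_face in the frame of collar_face between -0.003 and 0.003 m and value of joint release above 0.0015 m), for 0.05 s.
At the end, for the whole second after the job is handed in: The pusher block stands at rest against the red collar (gap under 3 mm), the release plate is fully up again (within 0.5 mm) so that the block is locked, and the collar is within 3 mm of where it was (y of pusher_face in the frame of collar_face between -0.003 and 0.003 m and value of joint release below 0.0005 m and distance of collar_face from where it was at the start of the episode below 0.003 m and velocity of joint pusher between -0.005 and 0.005 m/s); the robot touches nothing.
It fails at once if the block is forced along while its release plate is up (value of joint release below 0.0005 m and (velocity of joint pusher above 0.008 m/s or velocity of joint pusher below -0.008 m/s)).
It fails at once if the stop collar is shifted by more than 3 mm (distance of collar_face from where it was at the start of the episode above 0.003 m).
It fails at once if a bystander is picked up, carried or shifted by more than 20 mm (distance of any of beaker, granules, flask, wash_bottle, vial, syringe, marker from where it was at the start of the episode above 0.02 m).
It also fails if it takes over 35 s, if anything falls off the work surface, if the arm or the gripper's body presses on something with over 40 N, if the wrist force passes 120 N, or if a joint passes its speed limit or range.

## Working session

There is one attempt and no reset: what is moved stays moved. The work goes in short steps, Python scripts to look and compute and a tool call to move; the robot and the scene stay as the last step left them, time stands still between calls to the robot, and variables do not carry over. Pictures are saved under pics/ and viewed, and the job is handed in when it is done.

Besides the shell and the picture viewer there is one more tool, called after "Request:" by a JSON object that holds its "fn" and its "kwargs". send_rows: Moves the arm, as the interface text tells. Its arguments: {"type":"object","properties":{"steps":{"type":"array"},"hand":{"type":"number"},"force":{"type":"number"}},"required":["steps"]}

```bash
mkdir -p pics; python3 - <<'E'
from workcell import manip
import numpy as np,cv2
print(manip.get_obs(), manip.grip_depth)
for n in("scene","top"):
    p,d=manip.camera(n); i=manip.camera_info(n); print(n,i)
    cv2.imwrite(f"pics/{n}0.png",p[:,:,::-1]); np.savez(f"{n}0.npz",p=p,d=d,K=i["intrinsics"],T=i["pose"])
E
```

```text
{'clock': 0.0, 'joint_pos': array([-1.23760217,  0.33285333, -0.06468839,  1.46096733,  0.02160851,
        1.34991225, -0.08851526]), 'joint_velocities': array([ 9.21898417e-04,  5.21593576e-04,  9.77532118e-04,  3.53591535e-04,
        3.22716192e-05, -1.03298181e-03,  7.48040488e-04]), 'tau': array([-2.13148346e-04, -6.25440645e+01,  4.91367630e-02, -3.91620326e+01,
        1.61715393e-02,  9.63205355e-03, -1.38370117e-05]), 'position': array([0.21758849, 0.58548424, 0.23051507]), 'ee_rot': array([ 8.21077597e-01,  5.70816133e-01, -5.68927012e-04,  4.44966367e-04]), 'ft_force': array([0.06705843, 0.56524505, 1.02918496]), 'torque': array([0.02001272, 0.00859195, 0.01433767]), 'grip_width': 1.0014509274441767} 0.0187
scene {'intrinsics': array([[409.72370306,   0.        , 321.48951719],
       [  0.        , 409.72370306, 200.61332202],
       [  0.        ,   0.        ,   1.        ]]), 'pose': array([[ 4.63577706e-01, -5.87872148e-01,  6.62949507e-01,
         1.16169855e+00],
       [ 8.86056243e-01,  3.07747033e-01, -3.46693088e-01,
        -3.60229021e-01],
       [-2.09533288e-04,  7.48129736e-01,  6.63552450e-01,
         7.95581695e-01],
       [ 0.00000000e+00,  0.00000000e+00,  0.00000000e+00,
         1.00000000e+00]])}
top {'intrinsics': array([[478.84536235,   0.        , 321.34151623],
       [  0.        , 478.84536235, 196.22339925],
       [  0.        ,   0.        ,   1.        ]]), 'pose': array([[-0.01567021,  0.99462621, -0.10233838,  0.31297167],
       [-0.99984296, -0.01474018,  0.00983776, -0.00764554],
       [ 0.00827641,  0.10247646,  0.994701  ,  1.73993001],
       [ 0.        ,  0.        ,  0.        ,  1.        ]])}
```

View pics/scene0.png

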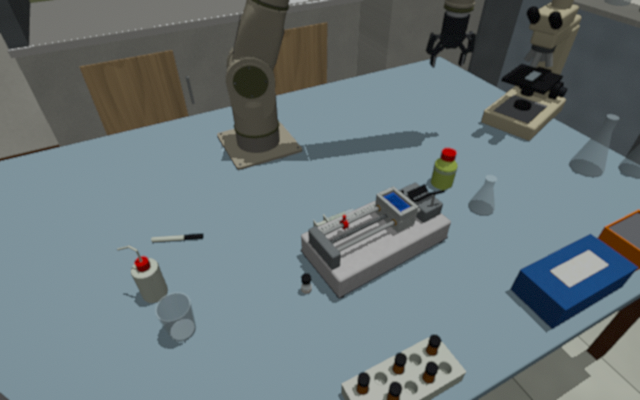

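View pics/top0.png

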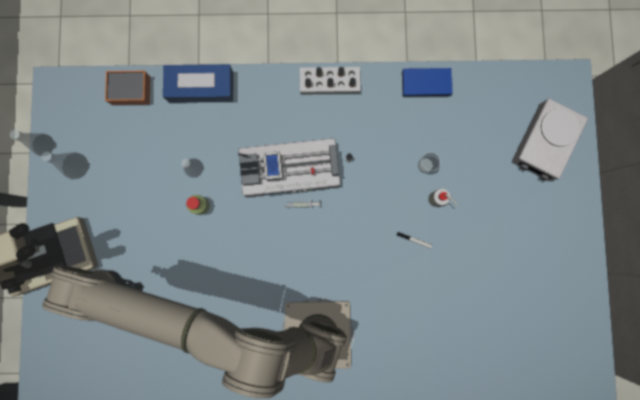

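Scene: pump at about (375,240), with the blue plate at (397,201) and the red collar at (345,222). Top: plate at (273,165), collar at (312,171), vial at (349,157), and the syringe in front at (303,205). Next I'll zoom in and measure.

```bash
cat > h.py <<'E'
import numpy as np,cv2
def load(n): 
    z=np.load(n+".npz"); return z["p"],z["d"],z["K"],z["T"]
def ray(K,T,u,v):
    d=T[:3,:3]@np.array([(u-K[0,2])/K[0,0],-(v-K[1,2])/K[1,1],-1]); return T[:3,3],d
def onz(K,T,u,v,z):
    o,d=ray(K,T,u,v); return o+d*(z-o[2])/d[2]
E
python3 - <<'E'
from h import *
p,d,K,T=load("top0"); c=p[130:215,225:360]; cv2.imwrite("pics/t_zoom.png",cv2.resize(c[:,:,::-1],None,fx=5.8,fy=5.8,interpolation=cv2.INTER_CUBIC))
p2,d2,K2,T2=load("scene0"); c=p2[170:300,290:460]; cv2.imwrite("pics/s_zoom.png",cv2.resize(c[:,:,::-1],None,fx=4.5,fy=4.5,interpolation=cv2.INTER_CUBIC))
def masks(p,roi):
    h=cv2.cvtColor(p,cv2.COLOR_RGB2HSV).astype(int); m=np.zeros(p.shape[:2],bool); r0,r1,c0,c1=roi; m[r0:r1,c0:c1]=1
    b=m&(h[...,0]>105)&(h[...,0]<130)&(h[...,1]>130); r=m&((h[...,0]<8)|(h[...,0]>172))&(h[...,1]>130)
    return b,r
for nm,p,d,K,T,roi in(("top",p,d,K,T,(140,195,240,340)),("scene",p2,d2,K2,T2,(180,260,310,440))):
    b,r=masks(p,roi)
    for k,m,z in(("blue",b,.132),("red",r,.115)):
        v,u=np.nonzero(m); rect=cv2.minAreaRect(np.c_[u,v].astype(np.float32))
        print(nm,k,len(u),u.mean(),v.mean(),rect,onz(K,T,u.mean(),v.mean(),z).round(4), np.median(d[m]))
E
```

```text
top blue 154 272.06493506493507 164.5974025974026 ((272.0061340332031, 164.55487060546875), (17.889907836914062, 8.503228187561035), 83.6598129272461) [0.5888 0.1421 0.132 ] 1.6266412
top red 7 312.42857142857144 170.71428571428572 ((312.5, 170.5), (3.0, 1.0), 90.0) [0.5685 0.0055 0.115 ] 1.6282986
scene blue 213 396.71830985915494 201.03286384976525 ((396.5223083496094, 200.97274780273438), (25.68130874633789, 9.568925857543945), 39.289405822753906) [0.5851 0.1482 0.132 ] 0.9979402
scene red 55 344.41818181818184 221.8181818181818 ((343.92242431640625, 221.31898498535156), (12.342806816101074, 6.171403408050537), 66.80140686035156) [0.5739 0.0084 0.115 ] 0.96671206
```

View pics/t_zoom.png

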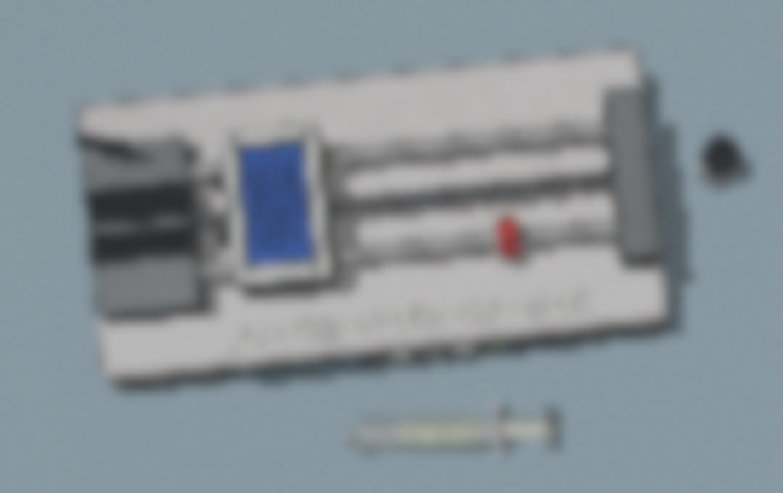

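View pics/s_zoom.png

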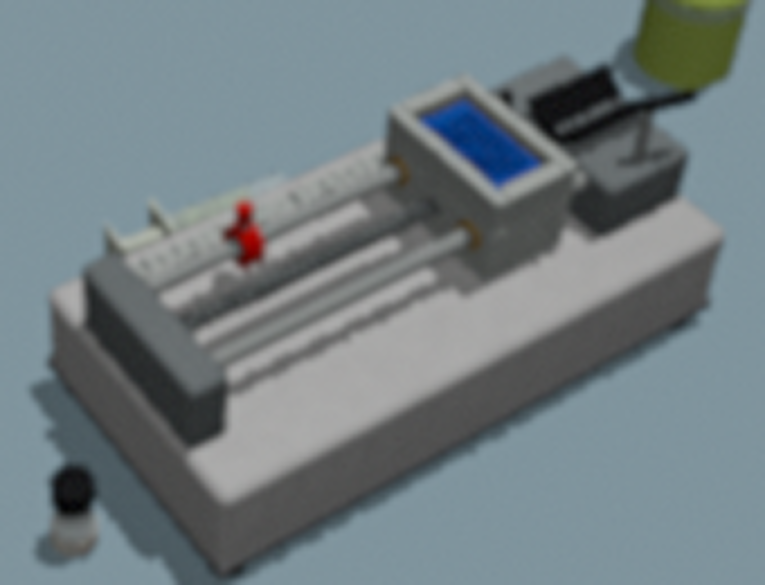

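```bash
python3 - <<'E'
from h import *
p,d,K,T=load("top0"); p2,d2,K2,T2=load("scene0")
tz=lambda u,v:((u+.5)/5.8-.5+225,(v+.5)/5.8-.5+130)
sz=lambda u,v:((u+.5)/4.5-.5+290,(v+.5)/4.5-.5+170)
def ang(a,b): e=(a-b)[:2]; return np.degrees(np.arctan2(e[1],e[0])),np.linalg.norm(e)
C=[onz(K,T,*tz(*q),.075) for q in((80,107),(638,50),(668,322),(110,378))]
print("case",np.round(C,4)); print(ang(C[0],C[1]),ang(C[3],C[2]),ang(C[0],C[3]),ang(C[1],C[2]))
S=[onz(K2,T2,*sz(*q),.14) for q in((388,110),(500,205),(580,168),(465,78))]
print("block top scene",np.round(S,4),ang(S[2],S[1]),ang(S[3],S[0]),ang(S[1],S[0]),np.mean(S,0))
S=[onz(K,T,*tz(*q),.14) for q in((222,141),(316,128),(332,278),(240,292))]
print("block top top",np.round(S,4),ang(S[0],S[1]),ang(S[3],S[2]),ang(S[0],S[3]),np.mean(S,0))
for z,l,pt in((.105,"collar top view",(509,240)),):
    print(l,onz(K,T,*tz(*pt),z))
for z,pt in((.105,(498,240)),(.105,(520,240)),(.105,(497,222))): print("collar edges",onz(K,T,*tz(*pt),z))
print("screw top scene",onz(K2,T2,*sz(243,205),.133),"body",onz(K2,T2,*sz(248,245),.105))
# depth check of plate & walls
m=cv2.cvtColor(p,cv2.COLOR_RGB2HSV)
for q in((278,200),):
    u,v=tz(*q); o,r=ray(K,T,u,v); print("plate depth pt",o+r*d[int(round(v)),int(round(u))])
E
```

```text
case [[ 0.6594  0.2658  0.075 ]
 [ 0.69   -0.0742  0.075 ]
 [ 0.5225 -0.0893  0.075 ]
 [ 0.4934  0.2474  0.075 ]]
(np.float64(95.14206814533864), np.float64(0.34140512256682803)) (np.float64(94.9319482181055), np.float64(0.33794322486211326)) (np.float64(6.316173726863367), np.float64(0.16702297585973522)) (np.float64(5.127840675803991), np.float64(0.16822724511988352))
block top scene [[0.5471 0.1118 0.14  ]
 [0.637  0.1215 0.14  ]
 [0.6334 0.1755 0.14  ]
 [0.544  0.1648 0.14  ]] (np.float64(93.79627793858644), np.float64(0.0541509833498211)) (np.float64(93.32993650117737), np.float64(0.05314906399332554)) (np.float64(6.156810775088971), np.float64(0.0903810926898493)) [0.59036148 0.14339381 0.14      ]
block top top [[0.6246 0.1723 0.14  ]
 [0.6315 0.1174 0.14  ]
 [0.5429 0.1087 0.14  ]
 [0.5355 0.1621 0.14  ]] (np.float64(97.20049085012873), np.float64(0.055326679041643324)) (np.float64(97.91723501084554), np.float64(0.053949867663936585)) (np.float64(6.504024872057014), np.float64(0.0896762736801771)) [0.58363224 0.14013354 0.14      ]
collar top view [0.56924753 0.00585438 0.105     ]
collar edges [0.56934159 0.01239715 0.105     ]
collar edges [ 0.56915346 -0.00068883  0.105     ]
collar edges [0.58018068 0.01284784 0.105     ]
screw top scene [0.56929637 0.00805612 0.133     ] body [0.57214752 0.01062113 0.105     ]
plate depth pt [0.5910178  0.14075237 0.12977504]
```

Request:
{"fn": "send_rows", "kwargs": {"steps": [[[-0.02, 0.035, 0], 0.08], [[-0.05, 0.087, 0], 0.2], [[-0.08, 0.14, 0], 0.32], [[-0.11, 0.19, 0], 0.44], [[-0.14, 0.242, 0], 0.56], [[-0.17, 0.295, 0], 0.67], [[-0.195, 0.338, 0], 0.78], [[-0.21, 0.364, 0], 0.84]], "hand": 0, "force": 40}}

```text
clock: 1.1
position: [0.4871, 0.2599, 0.2312]
ee_rot: [0.983, 0.184, -0.0, 0.0]
ft_force: [0.3, 0.8, 0.3]
grip_width: 0.003
```

Request:
{"fn": "send_rows", "kwargs": {"steps": [[[0.008, 0.025, 0], 0.05], [[0.02, 0.06, 0], 0.12], [[0.033, 0.1, 0], 0.2], [[0.044, 0.135, 0], 0.26], [[0.05, 0.152, 0.0], 0.281], [[0.05, 0.152, 0.02], 0.281], [[0.05, 0.152, 0.04], 0.281], [[0.05, 0.152, 0.055], 0.281]]}}

```text
clock: 2.1
position: [0.5873, 0.1406, 0.1752]
ee_rot: [0.999, 0.048, -0.001, -0.0]
ft_force: [-0.0, 0.1, 0.3]
grip_width: 0.004
```

```bash
python3 - <<'E'
from workcell import manip
from h import *
print(manip.get_obs())
for n,roi in(("scene",(120,260,310,460)),("top",(110,220,200,360))):
    p,d=manip.camera(n); i=manip.camera_info(n); a,b,c,e=roi
    np.savez(f"{n}1.npz",p=p,d=d,K=i["intrinsics"],T=i["pose"])
    cv2.imwrite(f"pics/{n}1.png",cv2.resize(p[a:b,c:e,::-1],None,fx=4,fy=4,interpolation=cv2.INTER_CUBIC))
E
```

```text
{'clock': 2.1, 'joint_pos': array([-0.63278199,  0.33234322,  0.39984618,  1.61358993, -0.13619672,
        1.22418626, -0.10949078]), 'joint_velocities': array([ 0.01914068,  0.08883103, -0.01312887,  0.13939365, -0.03896803,
       -0.22973407,  0.02792219]), 'tau': array([ 1.96555308e-01, -5.72471416e+01,  6.19526893e+00, -3.77377939e+01,
        1.13844203e-01,  4.07096297e-01, -5.25192381e-02]), 'position': array([0.58734636, 0.14057778, 0.17517633]), 'ee_rot': array([ 9.98834178e-01,  4.82691194e-02, -5.64463002e-04, -2.41540299e-04]), 'ft_force': array([-0.04692519,  0.06447617,  0.25053605]), 'torque': array([ 0.02203803, -0.00229404, -0.00617005]), 'grip_width': 0.0044939157762579245}
```

View pics/scene1.png

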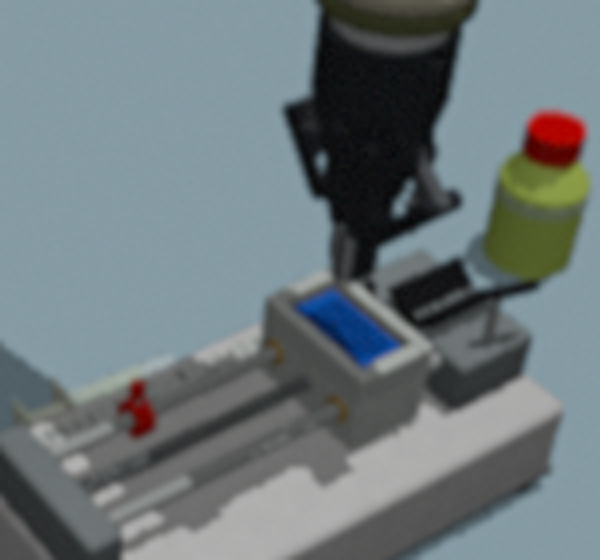

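View pics/top1.png

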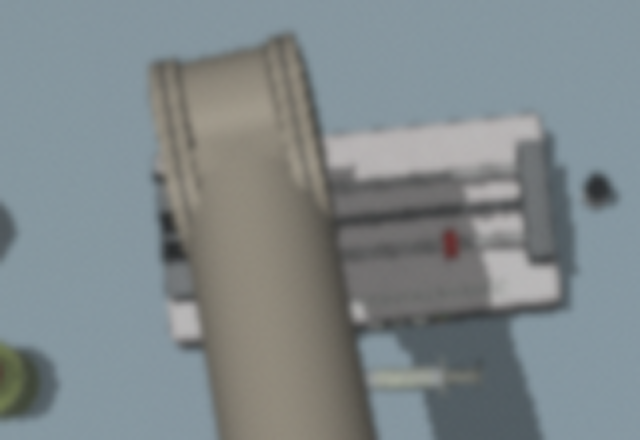

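```bash
python3 - <<'E'
from h import *
p,d,K,T=load("scene1")
for q in((335,275),(370,285),(355,281)): print(onz(K,T,(q[0]+.5)/4-.5+310,(q[1]+.5)/4-.5+120,.175).round(4))
E
```

```text
[0.5818 0.1346 0.175 ]
[0.5989 0.1475 0.175 ]
[0.5918 0.1419 0.175 ]
```

Request:
{"fn": "send_rows", "kwargs": {"steps": [[[0, 0, 0.012], 0], [[0, 0, 0.024], 0], [[0, 0, 0.032], 0], [[0, 0, 0.036], 0], [[0, 0, 0.04], 0], [[0, 0, 0.043], 0], [[0, 0, 0.046], 0], [[0, 0, 0.048], 0]]}}

```text
clock: 3.2
position: [0.5882, 0.1392, 0.1289]
ee_rot: [0.999, 0.047, 0.0, -0.0]
ft_force: [-3.3, -0.4, 9.3]
grip_width: -0.002
```

Request:
{"fn": "send_rows", "kwargs": {"steps": [[[0, 0, 0.0005], 0], [[0, 0, 0.001], 0], [[0, 0, 0.0015], 0], [[0, 0, 0.002], 0], [[0, 0, 0.002], 0], [[0, 0, 0.002], 0], [[0, 0, 0.002], 0], [[0, 0, 0.002], 0]]}}

```text
clock: 4.2
position: [0.5883, 0.1392, 0.1276]
ee_rot: [0.999, 0.047, 0.0, -0.0]
ft_force: [-4.0, -0.8, 11.0]
grip_width: -0.002
```

Request:
{"fn": "send_rows", "kwargs": {"steps": [[[0, 0, 0.0005], 0], [[0, 0, 0.001], 0], [[0, 0, 0.0015], 0], [[0, 0, 0.002], 0], [[0, 0, 0.0025], 0], [[0, 0, 0.0025], 0], [[0, 0, 0.0025], 0], [[0, 0, 0.0025], 0]]}}

```text
clock: 5.2
position: [0.5884, 0.1392, 0.126]
ee_rot: [0.999, 0.047, 0.001, -0.001]
ft_force: [-7.4, -2.0, 17.9]
grip_width: -0.002
```

```bash
python3 - <<'E'
from workcell import manip
from h import *
n="scene";p,d=manip.camera(n);cv2.imwrite("pics/scene2.png",cv2.resize(p[150:260,310:460,::-1],None,fx=5,fy=5,interpolation=cv2.INTER_CUBIC))
o=manip.get_obs();print(o["position"],o["ft_force"])
E
```

```text
[0.58841829 0.13921357 0.126035  ] [-7.28561653 -1.51225038 17.71182372]
```

View pics/scene2.png

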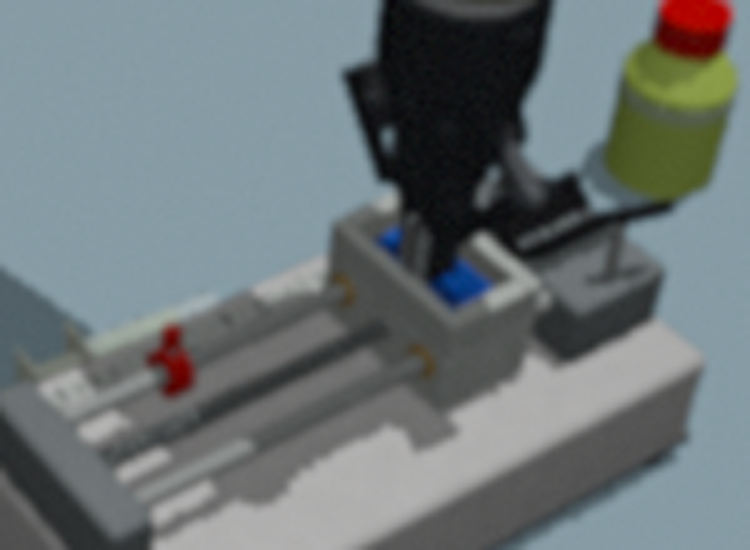

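The force rise at z = 0.126 is the bottom stop, so the plate is 6 mm down. The fingertip is inside the well at (430,265) and the block hasn't moved. Next I'll push along tool +y.

Request:
{"fn": "send_rows", "kwargs": {"steps": [[[0, 0.002, 0], 0], [[0, 0.006, 0], 0], [[0, 0.012, 0], 0], [[0, 0.02, 0], 0], [[0, 0.028, 0], 0], [[0, 0.036, 0], 0], [[0, 0.042, 0], 0], [[0, 0.045, 0], 0]]}}

```text
clock: 6.25
position: [0.5925, 0.0946, 0.126]
ee_rot: [0.999, 0.047, 0.001, -0.001]
ft_force: [-8.2, -0.1, 18.1]
grip_width: -0.002
```

Request:
{"fn": "send_rows", "kwargs": {"steps": [[[0, 0.004, 0], 0], [[0, 0.01, 0], 0], [[0, 0.017, 0], 0], [[0, 0.024, 0], 0], [[0, 0.031, 0], 0], [[0, 0.037, 0], 0], [[0, 0.041, 0], 0], [[0, 0.043, 0], 0]]}}

```text
clock: 7.25
position: [0.5965, 0.0517, 0.126]
ee_rot: [0.999, 0.047, 0.001, -0.001]
ft_force: [-9.3, 0.2, 19.7]
grip_width: 0.0
```

```bash
cat > look.py <<'E'
import sys
from workcell import manip
from h import *
n="scene";p,d=manip.camera(n);cv2.imwrite(sys.argv[1],cv2.resize(p[150:260,310:460,::-1],None,fx=5,fy=5,interpolation=cv2.INTER_CUBIC))
o=manip.get_obs();print(o["clock"],o["position"],o["ft_force"])
E
python3 look.py pics/scene3.png
```

```text
7.3 [0.59650257 0.05147501 0.1259742 ] [-8.54800863  0.84277623 19.70252431]
```

View pics/scene3.png

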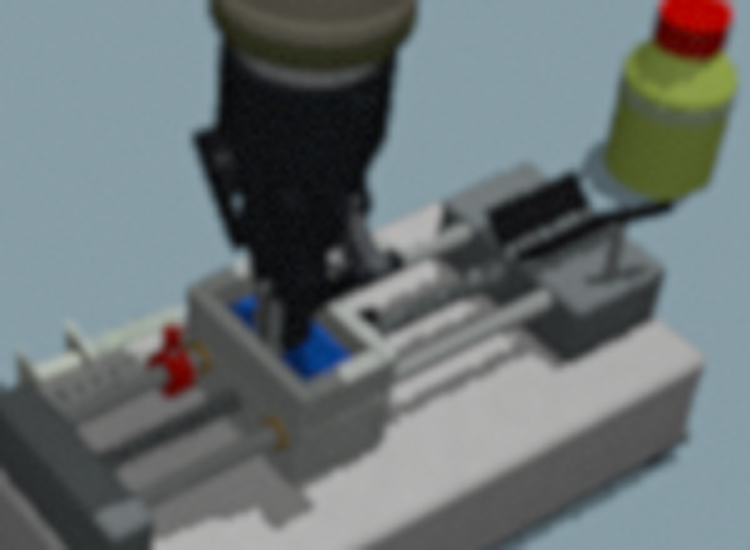

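The block has followed the fingertip. About 12 mm remains between the block face, near (205,355), and the collar at (175,365). I'll approach slowly.

Request:
{"fn": "send_rows", "kwargs": {"steps": [[[0, 0.0015, 0], 0], [[0, 0.003, 0], 0], [[0, 0.0045, 0], 0], [[0, 0.006, 0], 0], [[0, 0.0075, 0], 0], [[0, 0.0085, 0], 0], [[0, 0.009, 0], 0], [[0, 0.009, 0], 0]]}}

```text
clock: 8.3
position: [0.5973, 0.0428, 0.126]
ee_rot: [0.999, 0.047, 0.001, -0.001]
ft_force: [-7.6, -0.1, 19.9]
grip_width: 0.001
```

Request:
{"fn": "send_rows", "kwargs": {"steps": [[[0, 0.0005, 0], 0], [[0, 0.001, 0], 0], [[0, 0.0015, 0], 0], [[0, 0.002, 0], 0], [[0, 0.0025, 0], 0], [[0, 0.003, 0], 0], [[0, 0.003, 0], 0], [[0, 0.003, 0], 0]]}}

```text
clock: 9.3
position: [0.5976, 0.0404, 0.126]
ee_rot: [0.999, 0.047, 0.0, -0.001]
ft_force: [-10.1, 1.7, 20.5]
grip_width: -0.002
```

Request:
{"fn": "send_rows", "kwargs": {"steps": [[[0, 0.0003, 0], 0], [[0, 0.0006, 0], 0], [[0, 0.0009, 0], 0], [[0, 0.0012, 0], 0], [[0, 0.0015, 0], 0], [[0, 0.0018, 0], 0], [[0, 0.002, 0], 0], [[0, 0.002, 0], 0]]}}

```text
clock: 10.3
position: [0.5976, 0.0402, 0.126]
ee_rot: [0.999, 0.048, 0.0, -0.002]
ft_force: [-9.5, 6.9, 19.8]
grip_width: 0.001
```

```bash
python3 look.py pics/scene4.png
```

```text
10.35 [0.59757923 0.04016917 0.12597251] [-11.002493     5.46493312  20.60326928]
```

View pics/scene4.png

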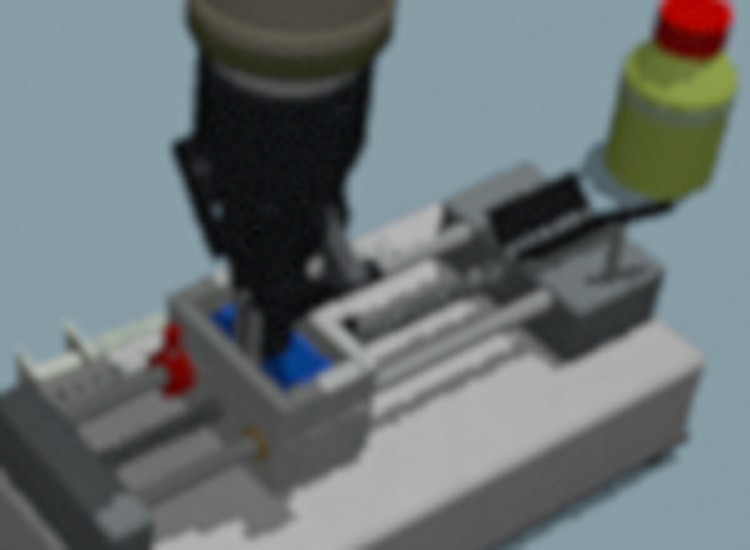

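The block is against the collar. The TCP has stopped, the reaction is about 6 N, and the collar hasn't moved at (175,360). Now I'll lift straight up, slowly at first.

Request:
{"fn": "send_rows", "kwargs": {"steps": [[[0, 0, -0.002], 0], [[0, 0, -0.004], 0], [[0, 0, -0.006], 0], [[0, 0, -0.008], 0], [[0, 0, -0.01], 0], [[0, 0, -0.012], 0], [[0, 0, -0.02], 0], [[0, 0, -0.03], 0]]}}

```text
clock: 11.35
position: [0.5975, 0.0375, 0.1544]
ee_rot: [0.999, 0.047, -0.0, 0.0]
ft_force: [-0.3, -0.2, 0.2]
grip_width: -0.002
```

Request:
{"fn": "send_rows", "kwargs": {"steps": [[[0, 0, -0.02], 0], [[0, 0, -0.05], 0], [[0, 0, -0.08], 0], [[0, 0, -0.11], 0], [[0, 0, -0.12], 0], [[0, 0, -0.12], 0], [[0, 0, -0.12], 0], [[0, 0, -0.12], 0]]}}

```text
clock: 12.35
position: [0.5971, 0.0376, 0.2727]
ee_rot: [0.999, 0.047, -0.001, 0.0]
ft_force: [-0.9, 0.7, 0.5]
grip_width: -0.003
```

```bash
python3 look.py pics/scene5.png; python3 - <<'E'
from workcell import manip
from h import *
p,d=manip.camera("scene"); i=manip.camera_info("scene");K,T=i["intrinsics"],i["pose"]
p0,_,_,_=load("scene0")
for q in (p0,p):
    h=cv2.cvtColor(q,cv2.COLOR_RGB2HSV).astype(int)
    r=((h[...,0]<8)|(h[...,0]>172))&(h[...,1]>130)
    b=(h[...,0]>105)&(h[...,0]<130)&(h[...,1]>130)
    for m,z in((r,.115),(b,.132)):
        m[:180]=0;m[265:]=0;m[:,:310]=0;m[:,425:]=0
        v,u=np.nonzero(m);print(len(u),u.mean(),v.mean(),u.min(),u.max(),v.min(),v.max(),onz(K,T,u.mean(),v.mean(),z).round(4))
E
```

```text
12.4 [0.59720009 0.0375726  0.27291325] [ 0.43340714 -0.12417097 -0.35080752]
55 344.41818181818184 221.8181818181818 341 348 215 228 [0.5739 0.0084 0.115 ]
213 396.71830985915494 201.03286384976525 384 409 192 210 [0.5851 0.1482 0.132 ]
65 344.73846153846154 221.98461538461538 341 348 214 228 [0.5747 0.0088 0.115 ]
260 363.9307692307692 216.44230769230768 351 376 207 226 [0.5942 0.0486 0.132 ]
```

View pics/scene5.png

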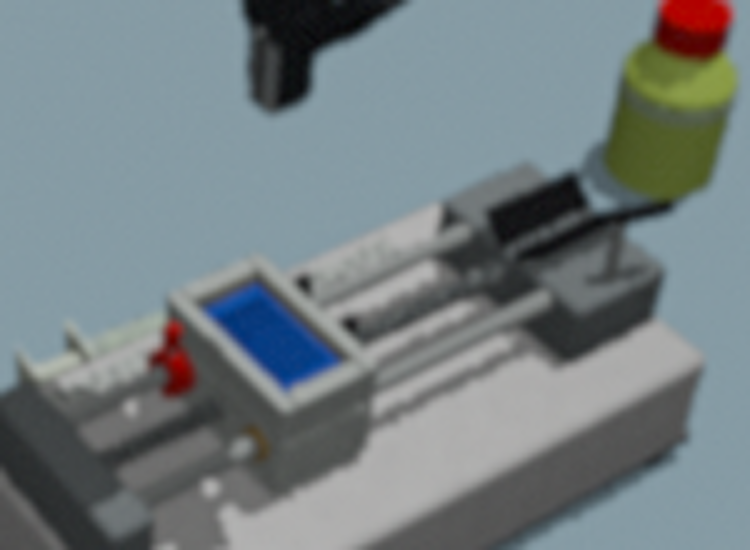

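The block is at the collar (block edge near (185,380), collar at (175,365)), the plate is up, and the tool is clear. The block moved about 100 mm, against an estimated gap of 100 mm.

```bash
python3 -c "
from workcell import manip
print(manip.hand_in())"
```

```text
the job is handed in; nothing more can be done
None
```

The pusher block now rests against the red collar with its release plate up, and I handed the job in at about 12.5 s of the 35 s allowed.

- **Press:** With the fingers shut, I pressed the plate to its bottom stop. It went about 6 mm down with roughly 18 N on the tool, and the block still stood at its starting place.
- **Push:** I slid the block along the rods with the plate held down, slowing for the last 15 mm or so. The fingertip stopped at the collar with about 6 N pushing back, well under the 45 N at which the collar slips. I then lifted straight up.
- **Last checks:**
    - The block had moved about 100 mm, matching the 100 mm gap I had estimated.
    - The collar's image position changed by only about 0.3 pixel (under 1 mm).
    - In the picture the plate looks fully up and the tool is about 0.13 m clear, with no force on it.
- **Not measured:** I judged the plate being up and the final gap from the picture and the fingertip stop, not from joint readings. I also did not measure the other bench items after the move, though the arm passed above them.
- **Disagreement:** The two cameras placed the block 3 to 7 mm apart, most of it across the rods. That was within the room the fingertip had in the well.

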